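Return the reagent bottles to their colour-matched spill holders

ROBOT

A 6-joint arm with a two-finger parallel gripper is mounted at the origin on a cart in front of the work surface, level with it; the furniture and walls round the work are solid. World frame = base frame: x ahead of the robot, y to its left, z up, the work surface at z = 0. Lengths are in m, angles in rad, forces in N, time in s.
With the tool pointing down it reaches from about 0.375 to 0.975 m from the base axis. Payload 3.8 kg.
Tool frame: the origin (TCP) lies midway between the tips of the shut fingers; the grasp point (between the pads) lies 19 mm behind it; z points along the fingers, y is the line along which they close (so a half turn about z gives the same grasp; the last joint's range is limited). The gripper opens to 85 mm and grips with 20 to 120 N. Pads are 22 mm wide; open, the fingers measure 114 mm over their backs; the gripper's body (76 mm by 85 mm) begins 54 mm behind the grasp point. The pads swing forward as they close: fully open they stand 13 mm farther back than shut.
Start: joints at [1.144, 0.264, 1.604, -0, 1.274, -0.037], TCP at [0.256, 0.624, 0.195] pointing down, gripper open.
Joint ranges: [-2.63, 2.63], [-0.94, 2.18], [0.31, 2.57], [-1.31, 4.45], [0, 2.66], [-2.55, 2.55]. Speed limits (rad/s): [2.57, 2.57, 3.14, 3.14, 3.14, 3.14].

INTERFACE

Orientations are given as a rotation vector (axis times angle).
In Python, from workcell import bot gives the robot as it stands.
- The arm moves only by the tool step_arm, never from a script. Its argument "motion" is a list of rows, each a list of 5 numbers: the finger opening in cm, from 0 to 8.54, then the shift along the tool's x, y, z in cm, then the turn about the tool's z in degrees. In form: [[claw, dx, dy, dz, twist], ...]. A call has 1 to 20 rows; each row is the pose to reach, as a shift and turn from the pose commanded when the call began, along the tool's axes at that moment; what a row does not reach only later rows make up. A row lasts 1/10 s, in which the tool goes at most 50 mm and 8.59 degrees, less where a joint would pass 70% of its speed; a pose out of reach is approached as far as the arm can. A call with a gripper value outside its range is refused whole. The fingers move at their own pace and stop on an object; "force" is the grip in N (left out, the last holds). Time passes only in rows, so rows that repeat a pose let the fingers close. It gives the time, the measured TCP pose, the force, the opening and the grip force at its end, in the units of the state.
- bot.read_state(): the state, without advancing time (a new reading comes with each control period).
- bot.read_camera(name): name is "side" or "top"; returns (picture, depth): 400x640x3 uint8, red, green, blue; 400x640 float32, m along the optical axis (not along the pixel's ray), 0 where there is no reading.
- bot.calibration(name): a dict with "mtx" (3x3 intrinsics, pixels), "origin" and "orientation" of the camera in the world. Camera axes: x right, y up, looking along -z (the intrinsics and any distortion apply to the point x, -y, -z); pixel columns grow to the right and rows downward; lengths in m; the calibration is good to about 2 mm. A picture is of the moment at which its call begins. calibration takes no time and is no camera call.
- bot.finish_job(): hands the job in; it is judged then, once.
The state is a dict: "time": time; "q": joint angles; "joint_vel": joint speeds; "joint_torque": joint torques, N m; "tool_pos": TCP position; "tcp_rot": TCP orientation; "wrist_force": force on the tool from outside, world axes, zero at the start; "torque": the same for the moment, N m; "width": opening from 0.0 (shut) to 1.0 (fully open); "grip_force": force on a finger pad.
Only numpy, scipy, OpenCV 4.12 (cv2) and the standard library are available. Lean on these libraries where they do the work, as an engineer would, in place of code of your own. Each camera call takes 0.05 s, during which the arm holds its last target. There are 200 camera calls.

TASK

Stand each of the three reagent bottles in the spill holder that has the colour of the bottle's cap: blue cap in the blue holder, black cap in the black holder, white cap in the white holder. Set each one down gently, upright on the holder's floor, and let go; do not drop them in or tip them over. Leave the two specimen cups and the wooden stamp where they stand.

Things in the scene. Friction and masses are not known exactly. Their poses are not given: they have to be found in the camera images.
- blue_cap_bottle: Tall white reagent bottle with a blue cap, standing upright: body 55 mm in diameter up to its shoulder 88 mm above the base, tapering there to a round screw cap (fixed to the bottle), which can be gripped as a 31 mm wide cylinder from 88 to 125 mm; 125 mm tall in all, mass about 0.25 kg. Origin: centre of its underside, z up to the cap
- black_cap_bottle: Medium brown reagent bottle with a black cap, standing upright: body 48 mm in diameter up to its shoulder 66 mm above the base, tapering there to a round screw cap (fixed to the bottle), which can be gripped as a 27 mm wide cylinder from 66 to 95 mm; 95 mm tall in all, mass about 0.18 kg. Origin: centre of its underside, z up to the cap
- white_cap_bottle: Small brown reagent bottle with a white cap, standing upright: body 36 mm in diameter up to its shoulder 52 mm above the base, tapering there to a round screw cap (fixed to the bottle), which can be gripped as a 20 mm wide cylinder from 52 to 75 mm; 75 mm tall in all, mass about 0.1 kg. Origin: centre of its underside, z up to the cap
- blue_holder: Blue round spill holder, fixed to the worktop: a shallow open dish 83 mm across outside and 16 mm high, wall 4 mm thick, inside 75 mm across, inner floor 4 mm above the worktop. Origin: centre of its underside, on the worktop; z up
- black_holder: Black round spill holder, fixed to the worktop: a shallow open dish 76 mm across outside and 16 mm high, wall 4 mm thick, inside 68 mm across, inner floor 4 mm above the worktop. Origin: centre of its underside, on the worktop; z up
- white_holder: White round spill holder, fixed to the worktop: a shallow open dish 64 mm across outside and 16 mm high, wall 4 mm thick, inside 56 mm across, inner floor 4 mm above the worktop. Origin: centre of its underside, on the worktop; z up
- red_lid_cup: Specimen cup with a red screw lid, 53 mm across and 59 mm tall, loose; to be left alone. Origin: centre of its underside, z up
- white_lid_cup: Specimen cup with a white screw lid, 53 mm across and 59 mm tall, loose; to be left alone. Origin: centre of its underside, z up
- wooden_stamp: Rubber stamp of brown wood with a turned grip, standing upright: foot 52 x 26 mm (long along its x), 72 mm tall, loose; to be left alone. Origin: centre of its underside, z up
There are look-alikes about, which are no part of the job. What is shaped like the white_cap_bottle but turquoise is not meant. Of the things that look like the blue_cap_bottle, the largest one is meant.

How it is judged:
By the outcome, as a careful person would: the job done as asked, in the order asked, and still so for the second after the job is handed in, with the robot touching nothing.
It also fails if it takes over 93 s, if anything falls off the work surface, if the arm or the gripper's body presses on something with over 40 N, if the wrist force passes 120 N, or if a joint passes its speed limit or range.

## Working session

There is one attempt and no reset: what is moved stays moved. The work goes in short steps, Python scripts to look and compute and a tool call to move; the robot and the scene stay as the last step left them, time stands still between calls to the robot, and variables do not carry over. Pictures are saved under pics/ and viewed, at most 14 in all, crops included, and the job is handed in when it is done.

Besides the shell and the picture viewer there is one more tool, called after ">>>" by a JSON object that holds its "op" and its "data". step_arm: Moves the arm, as the interface text tells. Its arguments: {"type":"object","properties":{"motion":{"type":"array","items":{"type":"array","items":{"type":"number"}}},"force":{"type":"number"}},"required":["motion"]}

```bash
mkdir -p pics; cat > h.py <<'E'
import numpy as np, cv2
from workcell import bot
from scipy.spatial.transform import Rotation as R
def snap(n):
    p,d=bot.read_camera(n); np.savez(f'{n}.npz',p=p,d=d); return p,d
def Rm(o):
    o=np.array(o,float)
    if o.shape==(3,3): return o
    return R.from_rotvec(o).as_matrix() if o.size==3 else R.from_quat(o).as_matrix()
def cloud(n,d):
    c=bot.calibration(n);K=np.array(c['mtx']);v,u=np.mgrid[:400,:640]
    P=np.stack([(u-K[0,2])/K[0,0]*d,-(v-K[1,2])/K[1,1]*d,-d],-1)
    W=P@Rm(c['orientation']).T+np.array(c['origin']); W[d==0]=np.nan; return W
E
python3 - <<'E'
from h import *
for n in('top','side'):
    p,d=snap(n); cv2.imwrite(f'pics/{n}0.png',p[:,:,::-1]); print(bot.calibration(n))
print(bot.read_state())
E
```

```text
{'mtx': array([[516.29633368,   0.        , 321.07767499],
       [  0.        , 516.29633368, 181.46011048],
       [  0.        ,   0.        ,   1.        ]]), 'origin': array([ 0.40617603, -0.00723561,  1.32256444]), 'orientation': array([ 0.08307539, -0.05222068, -1.58724609])}
{'mtx': array([[513.11069309,   0.        , 326.93219024],
       [  0.        , 513.11069309, 201.70951998],
       [  0.        ,   0.        ,   1.        ]]), 'origin': array([-1.94961504e-04, -9.32730765e-01,  6.79653920e-01]), 'orientation': array([ 1.00982877, -0.26688665, -0.43763846])}
{'time': 0.1, 'q': array([ 1.14408183e+00,  2.64666474e-01,  1.60527514e+00,  1.47174149e-05,
        1.27369341e+00, -3.68809963e-02]), 'joint_vel': array([-2.54684215e-03, -1.77643569e-03, -3.35222413e-03, -3.81646016e-04,
        2.24874213e-03,  5.92630418e-05]), 'joint_torque': array([ 1.28584692e-03, -5.16706789e+01, -3.68589234e+01,  8.52835115e-06,
        6.32253330e-03, -4.06627760e-05]), 'tool_pos': array([0.25619751, 0.62367948, 0.19367388]), 'tcp_rot': array([-0.60839177, -3.08162625,  0.00311678]), 'wrist_force': array([ 0.23757256, -0.16230168,  0.41078838]), 'torque': array([ 0.00817002, -0.03754668, -0.02880861]), 'grip_force': 0.0, 'width': 0.9994403806803782}
```

View pics/top0.png

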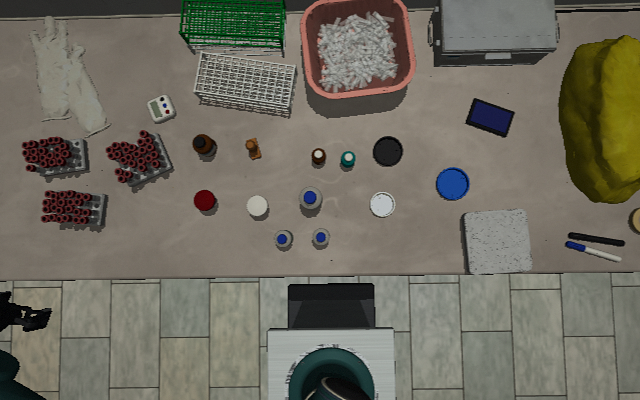

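View pics/side0.png

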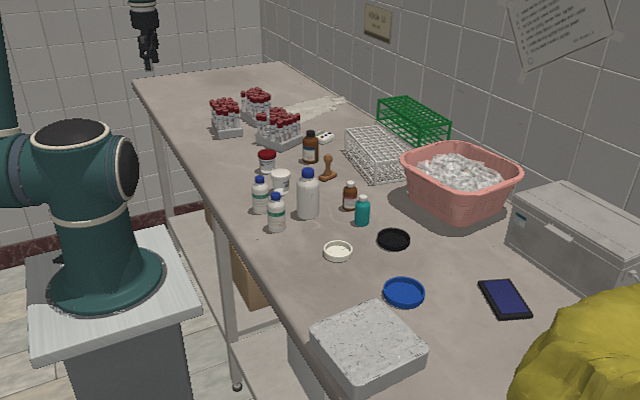

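The top view shows these candidates:
- **Blue caps:** (311,198) is the largest, with smaller ones at (283,239) and (320,238).
- **White caps:** brown bottle at (318,156). The turquoise one at (348,159) is a decoy, and the white-lid cup at (257,206) is not a bottle.
- **Black cap:** brown bottle at (204,145).
- **Holders:** blue (453,184), black (388,151), white (382,204).

I choose (311,198), (204,145) and (318,156). Next I'll measure them and check a close crop.

```bash
cat >> h.py <<'E'
def ray(n,uv,z):
    c=bot.calibration(n);K=np.array(c['mtx']);u,v=uv
    r=Rm(c['orientation'])@np.array([(u-K[0,2])/K[0,0],-(v-K[1,2])/K[1,1],-1]);o=np.array(c['origin'])
    return o+r*(z-o[2])/r[2]
E
python3 - <<'E'
from h import *
z=np.load('top.npz');p,d=z['p'],z['d'];W=cloud('top',d)
cv2.imwrite('pics/crop0.png',cv2.resize(p[120:260,180:480,::-1],None,fx=2.6,fy=2.6,interpolation=cv2.INTER_CUBIC))
zs=W[...,2]; print('table',np.nanmedian(zs[170:185,400:430]))
for n,(u,v,r,h) in dict(blue=(311,198,16,.125),black=(204,145,15,.095),white=(318,156,10,.075),turq=(348,159,10,.075),s1=(283,239,12,0),s2=(320,238,12,0),red=(204,200,14,.059),wcup=(257,206,14,.059),stamp=(253,148,14,.07)).items():
    w=W[v-r:v+r,u-r:u+r].reshape(-1,3); w=w[~np.isnan(w[:,2])]
    hi=np.percentile(w[:,2],98); t=w[w[:,2]>hi-.012]; b=w[w[:,2]>.02]
    print(n,hi.round(3),'top mid',((t.max(0)+t.min(0))/2).round(4),'ext',(t.max(0)-t.min(0)).round(3),'all mid',((b.max(0)+b.min(0))/2)[:2].round(4))
hsv=cv2.cvtColor(p,cv2.COLOR_RGB2HSV)
M=dict(blue=((100,120,60),(125,255,255),(453,184)),black=((0,0,0),(180,255,70),(388,151)),white=((0,0,165),(180,50,255),(382,204)))
for n,(a,b,(u,v)) in M.items():
    m=cv2.inRange(hsv,a,b); k=np.zeros_like(m); cv2.circle(k,(u,v),22,255,-1); m&=k
    c=np.vstack(cv2.findContours(m,cv2.RETR_EXTERNAL,cv2.CHAIN_APPROX_NONE)[0]); 
    (x,y),r=cv2.minEnclosingCircle(c); print('holder',n,(x,y),r,ray('top',(x,y),.014).round(4), r*2*1.3/516)
E
```

```text
table 0.0004346588206710633
blue 0.128 top mid [0.4739 0.0418 0.1243] ext [0.028 0.028 0.016] all mid [0.4735 0.0412]
black 0.097 top mid [0.614  0.3096 0.095 ] ext [0.024 0.026 0.019] all mid [0.6141 0.3074]
white 0.077 top mid [0.5809 0.0216 0.0727] ext [0.022 0.017 0.015] all mid [0.582  0.0211]
turq 0.078 top mid [ 0.5726 -0.0514  0.0729] ext [0.019 0.017 0.013] all mid [ 0.5728 -0.0509]
s1 0.098 top mid [0.3783 0.1121 0.0936] ext [0.021 0.022 0.015] all mid [0.3777 0.1106]
s2 0.098 top mid [0.3815 0.0195 0.0942] ext [0.021 0.021 0.012] all mid [0.3808 0.0188]
red 0.063 top mid [0.475  0.3058 0.0597] ext [0.05  0.052 0.015] all mid [0.475  0.3058]
wcup 0.063 top mid [0.4591 0.1748 0.0592] ext [0.052 0.051 0.013] all mid [0.4591 0.1745]
stamp 0.072 top mid [0.6085 0.1889 0.0688] ext [0.025 0.022 0.017] all mid [0.6107 0.1889]
holder blue (452.5909118652344, 183.24380493164062) 16.44922637939453 [ 0.5085 -0.3152  0.014 ] 0.08288369881090267
holder black (387.3999938964844, 151.3333282470703) 15.62927532196045 [ 0.5931 -0.153   0.014 ] 0.07875216247499452
holder white (382.3571472167969, 203.64285278320312) 12.431541442871094 [ 0.46   -0.1366  0.014 ] 0.06263954990593962
```

View pics/crop0.png

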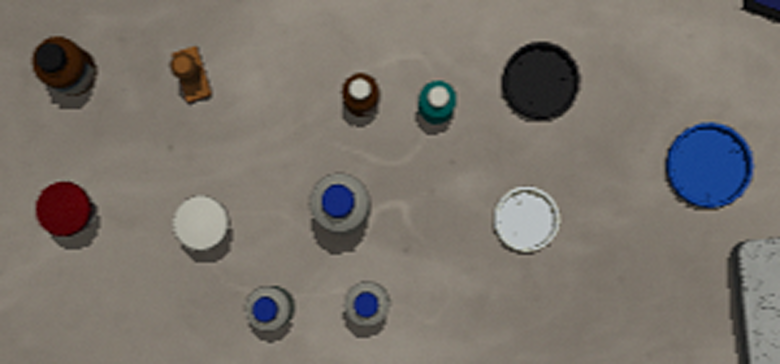

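The crop confirms it: the largest blue-cap bottle, the brown bottle with the white cap beside the turquoise decoy, and the black-cap bottle at the far left. Now the shift to the blue bottle.

```bash
cat >> h.py <<'E'
def shift(*targets):
    s=bot.read_state();A=Rm(s['tcp_rot'])
    print(s['tool_pos'].round(4),'w',round(s['width'],3),'g',round(s['grip_force'],1),'q',s['q'].round(2),'t',s['time'],'zaxis',A[:,2].round(3))
    for t in targets: print(t,(A.T@(np.array(t)-s['tool_pos'])*100).round(2))
E
python3 -c "
from h import *
shift((.474,.041,.19),(.474,.041,.088))"
```

```text
[0.2562 0.6237 0.1937] w 0.999 g 0.0 q [ 1.14  0.26  1.61  0.    1.27 -0.04] t 0.1 zaxis [-0.001 -0.002 -1.   ]
(0.474, 0.041, 0.19) [-42.29 -45.62   0.46]
(0.474, 0.041, 0.088) [-42.29 -45.6   10.66]
```

>>> {"op": "step_arm", "data": {"motion": [[6,-42.3,-45.6,0.4,0],[6,-42.3,-45.6,0.4,0],[6,-42.3,-45.6,0.4,0],[6,-42.3,-45.6,0.4,0],[6,-42.3,-45.6,0.4,0],[6,-42.3,-45.6,0.4,0],[6,-42.3,-45.6,0.4,0],[6,-42.3,-45.6,0.4,0],[6,-42.3,-45.6,0.4,0],[6,-42.3,-45.6,0.4,0],[6,-42.3,-45.6,0.4,0],[6,-42.3,-45.6,0.4,0],[6,-42.3,-45.6,0.4,0],[6,-42.3,-45.6,0.4,0],[6,-42.3,-45.6,0.4,0],[6,-42.3,-45.6,0.4,0],[6,-42.3,-45.6,0.4,0],[6,-42.3,-45.6,0.4,0],[6,-42.3,-45.6,0.4,0],[6,-42.3,-45.6,0.4,0]]}}

```text
time: 2.1
tool_pos: [0.4744, 0.0423, 0.1909]
tcp_rot: [0.607, 3.082, 0.0]
wrist_force: [-0.1, -0.4, -0.1]
width: 0.7
grip_force: 0.0
```

```bash
python3 -c "
from h import *
shift((.474,.041,.088))
p,d=snap('side'); cv2.imwrite('pics/s1.png',cv2.resize(p[80:280,180:440,::-1],None,fx=3,fy=3))"
```

```text
[0.4744 0.0423 0.1909] w 0.7 g 0.0 q [ 0.04 -0.12  2.02 -0.    1.24 -1.15] t 2.1 zaxis [ 0. -0. -1.]
(0.474, 0.041, 0.088) [-1.000e-02 -1.400e-01  1.029e+01]
```

View pics/s1.png

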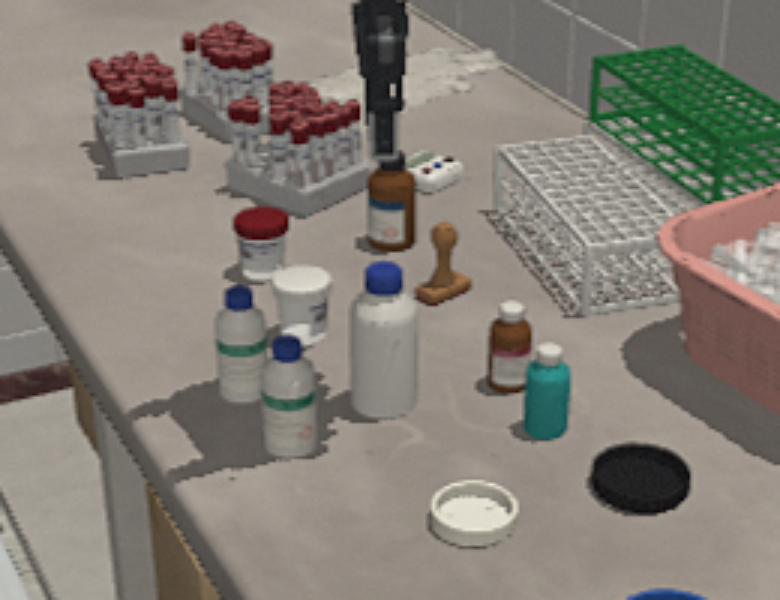

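The gripper hangs straight above the large blue-cap bottle (cap at crop (383,278), fingers at (385,130)), with clear space around it. I'll descend and grip.

>>> {"op": "step_arm", "data": {"motion": [[6,0,-0.1,3,0],[6,0,-0.1,6,0],[6,0,-0.1,8,0],[6,0,-0.1,9.5,0],[6,0,-0.1,10.2,0],[6,0,-0.1,10.2,0],[6,0,-0.1,10.2,0],[4,0,-0.1,10.2,0],[3.5,0,-0.1,10.2,0],[3,0,-0.1,10.2,0],[2.6,0,-0.1,10.2,0],[2.2,0,-0.1,10.2,0],[2.2,0,-0.1,10.2,0],[2.2,0,-0.1,10.2,0],[2.2,0,-0.1,10.2,0]], "force": 40}}

```text
time: 3.65
tool_pos: [0.4741, 0.0409, 0.0888]
tcp_rot: [-0.608, -3.082, 0.0]
wrist_force: [-1.0, 1.1, 0.2]
width: 0.259
grip_force: 0.0
```

Opening 22 mm is narrower than the 31 mm cap and there is no grip force, so I'll look.

```bash
python3 -c "
from h import *
shift((.474,.041,.088))
p,d=snap('side'); q,e=snap('top')
a=cv2.resize(p[120:240,240:370,::-1],(400,370)); b=cv2.resize(q[120:260,240:390,::-1],(400,370))
cv2.imwrite('pics/s2.png',np.hstack([a,b]))"
```

```text
[0.4741 0.0409 0.0888] w 0.259 g 0.0 q [ 0.03 -0.02  2.13 -0.    1.03 -1.15] t 3.65 zaxis [-0. -0. -1.]
(0.474, 0.041, 0.088) [0.01 0.01 0.08]
```

View pics/s2.png

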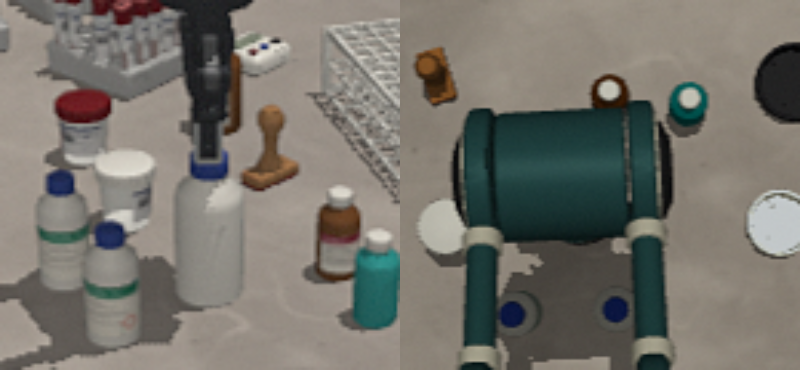

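The fingers are at the cap's upper half in the side view (left crop, (207,150)). Depth will show where the tips and the bottle really are.

```bash
python3 -c "
from h import *
z=np.load('side.npz');W=cloud('side',z['d']);p=z['p']
# crop scale 130/400
for r in range(158,186,2):
    print(r,[(p[r,c].tolist(),(W[r,c]*1000).round().tolist()) for c in (303,307,311)])
"
```

```text
158 [([24, 24, 28], [449.0, 6.0, 176.0]), ([33, 34, 33], [458.0, 4.0, 175.0]), ([21, 24, 27], [464.0, -3.0, 177.0])]
160 [([99, 99, 99], [459.0, 29.0, 159.0]), ([35, 36, 39], [464.0, 17.0, 163.0]), ([102, 102, 102], [476.0, 21.0, 158.0])]
162 [([102, 104, 101], [461.0, 31.0, 152.0]), ([36, 35, 38], [467.0, 24.0, 154.0]), ([104, 105, 103], [476.0, 21.0, 153.0])]
164 [([97, 98, 95], [458.0, 25.0, 150.0]), ([35, 36, 38], [464.0, 18.0, 152.0]), ([98, 100, 101], [477.0, 22.0, 147.0])]
166 [([92, 96, 93], [458.0, 26.0, 145.0]), ([30, 34, 33], [465.0, 19.0, 146.0]), ([96, 97, 95], [475.0, 19.0, 144.0])]
168 [([111, 113, 114], [458.0, 27.0, 139.0]), ([32, 34, 37], [467.0, 23.0, 139.0]), ([98, 100, 97], [477.0, 22.0, 137.0])]
170 [([101, 103, 106], [457.0, 25.0, 135.0]), ([24, 24, 26], [464.0, 18.0, 137.0]), ([103, 102, 95], [478.0, 25.0, 130.0])]
172 [([82, 87, 99], [459.0, 29.0, 128.0]), ([118, 118, 110], [468.0, 25.0, 127.0]), ([107, 109, 112], [479.0, 27.0, 124.0])]
174 [([20, 33, 81], [462.0, 35.0, 118.0]), ([33, 48, 96], [469.0, 28.0, 120.0]), ([35, 48, 103], [479.0, 26.0, 119.0])]
176 [([25, 37, 79], [461.0, 32.0, 115.0]), ([30, 42, 87], [470.0, 29.0, 114.0]), ([27, 39, 86], [479.0, 27.0, 113.0])]
178 [([133, 131, 122], [464.0, 39.0, 106.0]), ([83, 88, 107], [470.0, 30.0, 109.0]), ([120, 116, 113], [481.0, 30.0, 106.0])]
180 [([139, 137, 128], [462.0, 34.0, 103.0]), ([152, 150, 141], [470.0, 31.0, 103.0]), ([183, 177, 168], [480.0, 28.0, 102.0])]
182 [([142, 140, 133], [462.0, 34.0, 98.0]), ([149, 146, 139], [469.0, 27.0, 100.0]), ([203, 198, 189], [478.0, 26.0, 98.0])]
184 [([146, 142, 136], [459.0, 29.0, 96.0]), ([181, 175, 167], [467.0, 23.0, 97.0]), ([196, 192, 183], [476.0, 21.0, 95.0])]
```

By depth the tips are at z≈0.124, just over the cap. The true tips are about 35 mm above the reported TCP, so I trust the camera. I'll open, go lower by part of that, and recheck.

>>> {"op": "step_arm", "data": {"motion": [[6,0,0,0,0],[6,0,0,0,0],[6,0,0,0,0],[6,0,0,0,0],[6,0,0,0.7,0],[6,0,0,1.4,0],[6,0,0,2.0,0],[6,0,0,2.0,0],[6,0,0,2.0,0]]}}

```text
time: 4.65
tool_pos: [0.4737, 0.0409, 0.0683]
tcp_rot: [-0.608, -3.081, 0.0]
wrist_force: [-0.2, -0.1, 1.1]
width: 0.707
grip_force: 0.0
```

```bash
python3 -c "
from h import *
shift((.474,.041,.088))
p,d=snap('side');W=cloud('side',d)
cv2.imwrite('pics/s3.png',cv2.resize(p[100:240,240:370,::-1],None,fx=4,fy=4))
for r in range(166,190,2): print(r,[(p[r,c].tolist(),(W[r,c]*1000).round().tolist()) for c in (299,303,307,311)])"
```

```text
[0.4737 0.0409 0.0683] w 0.707 g 0.0 q [ 0.03  0.    2.15  0.    0.99 -1.15] t 4.65 zaxis [-0.001 -0.    -1.   ]
(0.474, 0.041, 0.088) [-0.02  0.02 -1.97]
166 [([156, 146, 137], [571.0, 289.0, 1.0]), ([29, 33, 35], [441.0, -10.0, 165.0]), ([45, 45, 47], [449.0, -14.0, 165.0]), ([41, 45, 46], [457.0, -18.0, 165.0])]
168 [([152, 144, 135], [564.0, 275.0, 2.0]), ([29, 33, 41], [441.0, -9.0, 159.0]), ([35, 37, 38], [448.0, -16.0, 161.0]), ([25, 29, 29], [457.0, -18.0, 160.0])]
170 [([155, 144, 137], [558.0, 263.0, 3.0]), ([90, 91, 97], [450.0, 10.0, 143.0]), ([36, 34, 35], [457.0, 2.0, 146.0]), ([101, 102, 98], [468.0, 5.0, 141.0])]
172 [([156, 145, 137], [554.0, 255.0, 1.0]), ([94, 98, 102], [451.0, 11.0, 138.0]), ([31, 35, 37], [456.0, 1.0, 141.0]), ([96, 97, 93], [467.0, 3.0, 137.0])]
174 [([156, 147, 137], [nan, nan, nan]), ([97, 100, 102], [449.0, 8.0, 134.0]), ([36, 35, 40], [457.0, 3.0, 135.0]), ([99, 100, 95], [468.0, 5.0, 131.0])]
176 [([159, 149, 140], [544.0, 232.0, 1.0]), ([91, 92, 99], [451.0, 12.0, 127.0]), ([32, 32, 35], [458.0, 5.0, 129.0]), ([98, 97, 94], [467.0, 3.0, 12
[... 292 characters left out ...]
 ([82, 83, 80], [467.0, 2.0, 117.0])]
182 [([128, 125, 118], [452.0, 35.0, 100.0]), ([137, 136, 128], [460.0, 30.0, 100.0]), ([116, 116, 114], [459.0, 8.0, 111.0]), ([144, 143, 138], [477.0, 22.0, 100.0])]
184 [([134, 131, 124], [453.0, 38.0, 93.0]), ([144, 142, 134], [458.0, 26.0, 97.0]), ([154, 151, 141], [466.0, 22.0, 97.0]), ([200, 196, 184], [476.0, 20.0, 96.0])]
186 [([130, 128, 121], [451.0, 34.0, 90.0]), ([145, 142, 134], [458.0, 28.0, 91.0]), ([153, 150, 143], [465.0, 19.0, 94.0]), ([188, 185, 174], [473.0, 15.0, 93.0])]
188 [([129, 127, 120], [450.0, 33.0, 85.0]), ([140, 137, 131], [455.0, 22.0, 89.0]), ([147, 146, 137], [463.0, 16.0, 90.0]), ([168, 164, 157], [474.0, 16.0, 88.0])]
```

View pics/s3.png

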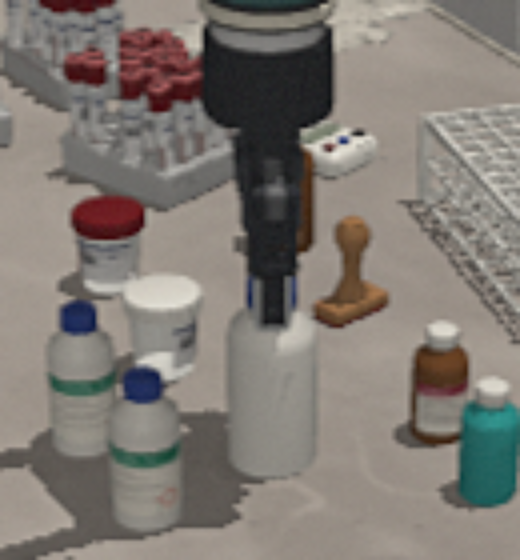

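The fingers now straddle the cap with their tips at z≈0.113. They will swing forward on closing, so I'll go 1.2 cm lower and grip.

>>> {"op": "step_arm", "data": {"motion": [[6,0,0,0.6,0],[6,0,0,1.2,0],[6,0,0,1.2,0],[4,0,0,1.2,0],[3.6,0,0,1.2,0],[3.2,0,0,1.2,0],[2.8,0,0,1.2,0],[2.4,0,0,1.2,0],[2,0,0,1.2,0],[2,0,0,1.2,0],[2,0,0,1.2,0],[2,0,0,1.2,0]], "force": 40}}

```text
time: 5.9
tool_pos: [0.4746, 0.0412, 0.0573]
tcp_rot: [0.608, 3.081, 0.001]
wrist_force: [0.7, 2.5, 4.7]
width: 0.349
grip_force: 40.1
```

Gripped with 40 N. I'll lift 7 cm and work out the shift to the blue holder.

>>> {"op": "step_arm", "data": {"motion": [[2,0,0,-0.5,0],[2,0,0,-1.5,0],[2,0,0,-3,0],[2,0,0,-5,0],[2,0,0,-6.5,0],[2,0,0,-7,0],[2,0,0,-7,0],[2,0,0,-7,0]]}}

```text
time: 6.7
tool_pos: [0.4733, 0.0407, 0.1261]
tcp_rot: [-0.608, -3.081, 0.001]
wrist_force: [0.1, -0.5, -2.8]
width: 0.349
grip_force: 39.9
```

```bash
python3 -c "
from h import *
shift((.5085,-.315,.127),(.5085,-.315,.063))"
```

```text
[0.4733 0.0407 0.1261] w 0.349 g 39.9 q [ 0.03 -0.06  2.09 -0.    1.11 -1.15] t 6.7 zaxis [-0.002 -0.    -1.   ]
(0.5085, -0.315, 0.127) [-16.78 -31.57  -0.09]
(0.5085, -0.315, 0.063) [-16.79 -31.56   6.31]
```

>>> {"op": "step_arm", "data": {"motion": [[2,-0.8,-1.6,0,0],[2,-2.2,-4.2,0,0],[2,-3.8,-7.2,0,0],[2,-5.4,-10.2,0,0],[2,-7,-13.2,0,0],[2,-8.6,-16.2,0,0],[2,-10.2,-19.2,0,0],[2,-11.8,-22.2,0,0],[2,-13.4,-25.2,0,0],[2,-14.9,-28,0,0],[2,-16,-30,0,0],[2,-16.6,-31.2,0,0],[2,-16.8,-31.6,0,0],[2,-16.8,-31.6,0,0],[2,-16.8,-31.6,0,0],[2,-16.8,-31.6,0,0]]}}

```text
time: 8.3
tool_pos: [0.5093, -0.314, 0.1268]
tcp_rot: [-0.607, -3.082, -0.001]
wrist_force: [-0.4, 0.7, -2.3]
width: 0.346
grip_force: 40.1
```

```bash
python3 -c "
from h import *
shift((.5085,-.315,.063))
p,d=snap('side'); cv2.imwrite('pics/s4.png',cv2.resize(p[130:350,280:530,::-1],None,fx=2.5,fy=2.5))"
```

```text
[ 0.5093 -0.314   0.1268] w 0.346 g 40.1 q [-0.59  0.17  1.84  0.    1.13 -1.78] t 8.3 zaxis [-0.     0.001 -1.   ]
(0.5085, -0.315, 0.063) [ 0.04 -0.13  6.38]
```

View pics/s4.png

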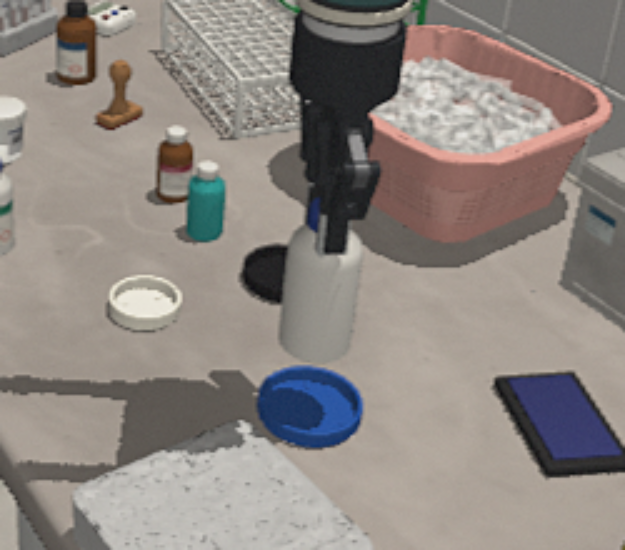

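The bottle hangs upright over the blue holder (holder at crop (310,405), bottle base (318,345)). I'll lower it slowly.

>>> {"op": "step_arm", "data": {"motion": [[2,0,-0.1,1,0],[2,0,-0.1,2.5,0],[2,0,-0.1,4,0],[2,0,-0.1,5,0],[2,0,-0.1,5.6,0],[2,0,-0.1,6,0],[2,0,-0.1,6.2,0],[2,0,-0.1,6.3,0],[2,0,-0.1,6.4,0],[2,0,-0.1,6.4,0],[2,0,-0.1,6.4,0],[2,0,-0.1,6.4,0]]}}

```text
time: 9.55
tool_pos: [0.5092, -0.3163, 0.0632]
tcp_rot: [0.608, 3.082, -0.0]
wrist_force: [-0.6, -1.1, -2.9]
width: 0.353
grip_force: 40.2
```

>>> {"op": "step_arm", "data": {"motion": [[2,0,0,0.1,0],[2,0,0,0.1,0],[2,0,0,0.2,0],[2,0,0,0.2,0],[2,0,0,0.2,0]]}}

```text
time: 10.05
tool_pos: [0.5093, -0.3163, 0.0613]
tcp_rot: [0.608, 3.082, -0.0]
wrist_force: [0.4, 0.5, -0.5]
width: 0.349
grip_force: 40.4
```

>>> {"op": "step_arm", "data": {"motion": [[2,0,0,0.1,0],[2,0,0,0.1,0],[2,0,0,0.1,0]]}}

```text
time: 10.35
tool_pos: [0.5096, -0.3164, 0.0613]
tcp_rot: [0.608, 3.081, -0.0]
wrist_force: [-0.8, 2.1, 5.2]
width: 0.35
grip_force: 41.1
```

It's on the floor. I'll release slowly and retreat upward.

>>> {"op": "step_arm", "data": {"motion": [[3.2,0,0,0,0],[3.6,0,0,0,0],[4.2,0,0,0,0],[5,0,0,0,0],[6,0,0,0,0],[6,0,0,0,0],[6,0,0,0,0],[6,0,0,-2,0],[6,0,0,-5,0],[6,0,0,-9,0],[6,0,0,-12,0],[6,0,0,-12,0],[6,0,0,-12,0]]}}

```text
time: 11.65
tool_pos: [0.5096, -0.3165, 0.1809]
tcp_rot: [0.608, 3.08, -0.001]
wrist_force: [0.0, -0.2, -0.5]
width: 0.704
grip_force: 0.0
```

```bash
python3 -c "
from h import *
shift((.614,.308,.18),(.614,.308,.037))
p,d=snap('side'); cv2.imwrite('pics/s5.png',cv2.resize(p[130:350,280:530,::-1],None,fx=2.5,fy=2.5))"
```

```text
[ 0.5096 -0.3165  0.1809] w 0.704 g 0.0 q [-0.6   0.13  1.79  0.    1.22 -1.78] t 11.65 zaxis [ 0.002 -0.001 -1.   ]
(0.614, 0.308, 0.18) [1.407e+01 6.173e+01 3.000e-02]
(0.614, 0.308, 0.037) [14.11 61.74 14.33]
```

View pics/s5.png

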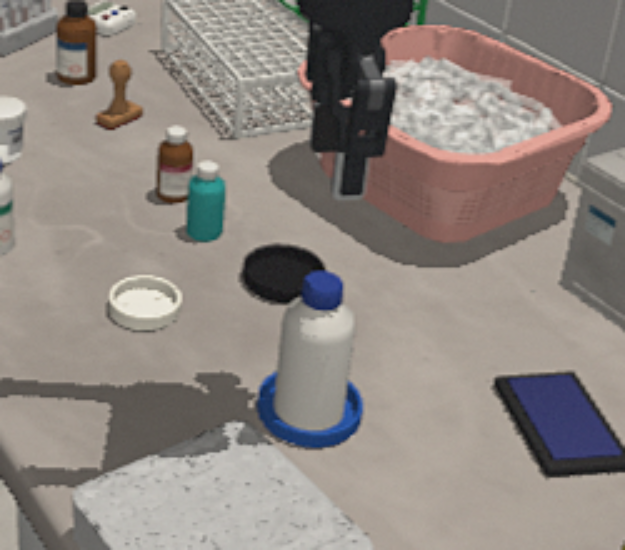

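The blue-cap bottle stands upright inside the blue holder (crop (315,390)). Now for the black-cap bottle.

>>> {"op": "step_arm", "data": {"motion": [[5.5,14.1,61.8,0,0],[5.5,14.1,61.8,0,0],[5.5,14.1,61.8,0,0],[5.5,14.1,61.8,0,0],[5.5,14.1,61.8,0,0],[5.5,14.1,61.8,0,0],[5.5,14.1,61.8,0,0],[5.5,14.1,61.8,0,0],[5.5,14.1,61.8,0,0],[5.5,14.1,61.8,0,0],[5.5,14.1,61.8,0,0],[5.5,14.1,61.8,0,0],[5.5,14.1,61.8,0,0],[5.5,14.1,61.8,0,0],[5.5,14.1,61.8,0,0],[5.5,14.1,61.8,0,0],[5.5,14.1,61.8,0,0],[5.5,14.1,61.8,0,0],[5.5,14.1,61.8,0,0],[5.5,14.1,61.8,0,0]]}}

```text
time: 13.7
tool_pos: [0.6137, 0.3085, 0.1802]
tcp_rot: [0.61, 3.081, 0.0]
wrist_force: [-0.1, 0.4, 0.5]
width: 0.642
grip_force: 0.0
```

```bash
python3 -c "
from h import *
shift((.614,.309,.035))"
```

```text
[0.6137 0.3085 0.1802] w 0.642 g 0.0 q [ 0.43  0.29  1.59 -0.    1.25 -0.75] t 13.7 zaxis [ 0.  0. -1.]
(0.614, 0.309, 0.035) [-1.000e-02  6.000e-02  1.452e+01]
```

>>> {"op": "step_arm", "data": {"motion": [[5.5,0,0,4,0],[5.5,0,0,8,0],[5.5,0,0,10,0],[5.5,0,0,11.5,0],[5.5,0,0,12.5,0],[5.5,0,0,12.5,0],[5.5,0,0,12.5,0]]}}

```text
time: 14.4
tool_pos: [0.6144, 0.3095, 0.0561]
tcp_rot: [0.608, 3.081, 0.002]
wrist_force: [-0.3, -0.0, 0.1]
width: 0.646
grip_force: 0.0
```

```bash
python3 -c "
from h import *
shift((.614,.309,.035))
p,d=snap('side'); cv2.imwrite('pics/s6.png',cv2.resize(p[90:180,260:360,::-1],None,fx=6,fy=6))
W=cloud('side',d)
for r in range(122,146,2): print(r,[(p[r,c].tolist(),(W[r,c]*1000).round().tolist()) for c in (303,308,313)])"
```

```text
[0.6144 0.3095 0.0561] w 0.646 g 0.0 q [ 0.43  0.4   1.7  -0.    1.05 -0.75] t 14.4 zaxis [ 0.002  0.001 -1.   ]
(0.614, 0.309, 0.035) [ 0.03 -0.06  2.11]
122 [([158, 152, 143], [727.0, 586.0, 4.0]), ([31, 29, 32], [587.0, 262.0, 145.0]), ([23, 27, 28], [601.0, 258.0, 144.0])]
124 [([162, 152, 142], [721.0, 573.0, 2.0]), ([67, 66, 65], [593.0, 274.0, 134.0]), ([87, 88, 87], [608.0, 273.0, 132.0])]
126 [([160, 149, 140], [715.0, 561.0, -0.0]), ([66, 68, 67], [592.0, 272.0, 129.0]), ([89, 90, 90], [611.0, 279.0, 123.0])]
128 [([156, 144, 135], [706.0, 542.0, 1.0]), ([82, 81, 81], [593.0, 273.0, 122.0]), ([85, 86, 85], [610.0, 276.0, 118.0])]
130 [([156, 148, 138], [701.0, 532.0, -2.0]), ([63, 65, 65], [592.0, 272.0, 117.0]), ([87, 90, 88], [609.0, 275.0, 112.0])]
132 [([154, 144, 135], [691.0, 510.0, 1.0]), ([66, 67, 66], [594.0, 276.0, 109.0]), ([91, 91, 91], [610.0, 276.0, 106.0])]
134 [([153, 145, 137], [684.0, 497.0, 0.0]), ([117, 116, 116], [596.0, 281.0, 100.0]), ([119, 120, 119], [609.0, 274.0, 100.0])]
136 [([146, 140, 133], [676.0, 480.0, 2.0]), ([33, 35, 37], [605.0, 299.0, 86.0]), ([32, 29, 28], [623.0, 302.0, 81.0])]
138 [([83, 75, 68], [596.0, 314.0, 75.0]), ([80, 52, 32], [606.0, 300.0, 79.0]), ([107, 69, 44], [620.0, 297.0, 77.0])]
140 [([60, 35, 18], [594.0, 309.0, 71.0]), ([78, 51, 33], [600.0, 289.0, 78.0]), ([107, 69, 43], [618.0, 291.0, 73.0])]
142 [([59, 37, 18], [592.0, 305.0, 67.0]), ([79, 50, 32], [602.0, 292.0, 70.0]), ([78, 50, 33], [615.0, 286.0, 70.0])]
144 [([59, 36, 22], [591.0, 303.0, 61.0]), ([76, 49, 29], [601.0, 290.0, 65.0]), ([81, 52, 28], [617.0, 290.0, 61.0])]
```

View pics/s6.png

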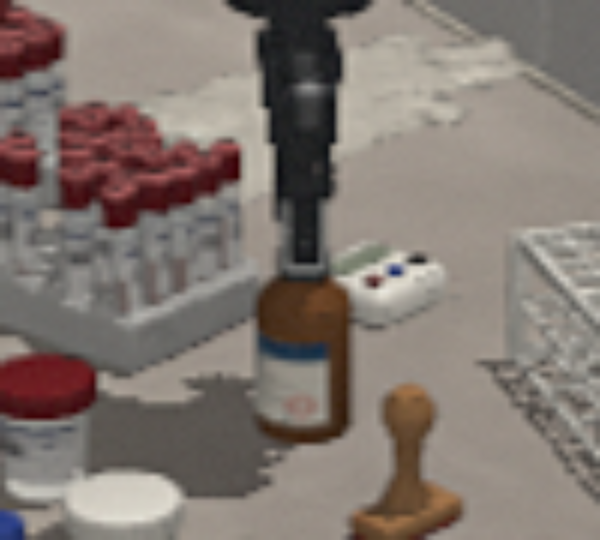

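The fingers straddle the black cap (crop (305,270)) with their tips at z≈0.099. I'll go 2 cm lower and grip.

>>> {"op": "step_arm", "data": {"motion": [[5.5,0,0,1,0],[5.5,0,0,1.7,0],[5.5,0,0,2.0,0],[5.5,0,0,2.0,0],[3.6,0,0,2.0,0],[3.2,0,0,2.0,0],[2.8,0,0,2.0,0],[2.4,0,0,2.0,0],[2,0,0,2.0,0],[1.6,0,0,2.0,0],[1.6,0,0,2.0,0],[1.6,0,0,2.0,0],[1.6,0,0,2.0,0]], "force": 40}}

```text
time: 15.75
tool_pos: [0.614, 0.3095, 0.0355]
tcp_rot: [0.608, 3.081, 0.002]
wrist_force: [0.7, 2.9, 3.8]
width: 0.297
grip_force: 39.8
```

Gripped. I'll lift 13 cm, which is above the stamp and the other bottles.

>>> {"op": "step_arm", "data": {"motion": [[1.6,0,0,-0.5,0],[1.6,0,0,-1.5,0],[1.6,0,0,-3,0],[1.6,0,0,-5,0],[1.6,0,0,-7.5,0],[1.6,0,0,-10,0],[1.6,0,0,-12,0],[1.6,0,0,-13,0],[1.6,0,0,-13,0],[1.6,0,0,-13,0]]}}

```text
time: 16.75
tool_pos: [0.613, 0.3088, 0.1643]
tcp_rot: [-0.608, -3.081, 0.001]
wrist_force: [-0.2, 0.4, -3.2]
width: 0.298
grip_force: 39.5
```

```bash
python3 -c "
from h import *
shift((.5931,-.153,.165),(.5931,-.153,.0395))"
```

```text
[0.613  0.3088 0.1643] w 0.298 g 39.5 q [ 0.43  0.3   1.61 -0.    1.23 -0.75] t 16.75 zaxis [-0.001 -0.    -1.   ]
(0.5931, -0.153, 0.165) [-1.571e+01 -4.347e+01 -4.000e-02]
(0.5931, -0.153, 0.0395) [-15.72 -43.46  12.51]
```

>>> {"op": "step_arm", "data": {"motion": [[1.6,-0.6,-1.7,0,0],[1.6,-1.7,-4.7,0,0],[1.6,-3,-8.3,0,0],[1.6,-4.3,-11.9,0,0],[1.6,-5.6,-15.5,0,0],[1.6,-6.9,-19.1,0,0],[1.6,-8.2,-22.7,0,0],[1.6,-9.5,-26.3,0,0],[1.6,-10.8,-29.9,0,0],[1.6,-12.1,-33.5,0,0],[1.6,-13.4,-37.1,0,0],[1.6,-14.6,-40.4,0,0],[1.6,-15.4,-42.6,0,0],[1.6,-15.7,-43.5,0,0],[1.6,-15.7,-43.5,0,0],[1.6,-15.7,-43.5,0,0],[1.6,-15.7,-43.5,0,0]]}}

```text
time: 18.45
tool_pos: [0.5932, -0.1517, 0.1645]
tcp_rot: [-0.606, -3.082, -0.001]
wrist_force: [0.1, 0.1, -1.6]
width: 0.301
grip_force: 39.7
```

```bash
python3 -c "
from h import *
shift((.5931,-.153,.0395))
p,d=snap('side'); cv2.imwrite('pics/s7.png',cv2.resize(p[100:300,280:520,::-1],None,fx=2.5,fy=2.5))"
```

```text
[ 0.5932 -0.1517  0.1645] w 0.301 g 39.7 q [-0.29  0.17  1.78  0.    1.2  -1.47] t 18.45 zaxis [-0.001  0.001 -1.   ]
(0.5931, -0.153, 0.0395) [-0.05 -0.13 12.5 ]
```

View pics/s7.png

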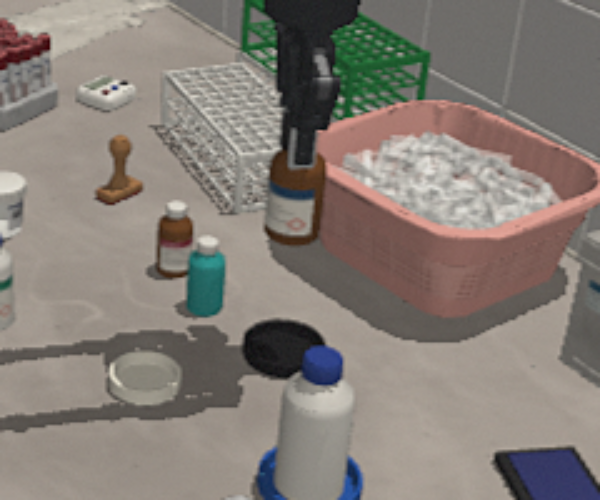

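The black-cap bottle hangs upright over the black holder (crop (285,347)), clear of the basket and the blue-cap bottle. I'll lower it.

>>> {"op": "step_arm", "data": {"motion": [[1.6,0,-0.1,1,0],[1.6,0,-0.1,3,0],[1.6,0,-0.1,6,0],[1.6,0,-0.1,8.5,0],[1.6,0,-0.1,10.3,0],[1.6,0,-0.1,11.4,0],[1.6,0,-0.1,12,0],[1.6,0,-0.1,12.2,0],[1.6,0,-0.1,12.3,0],[1.6,0,-0.1,12.3,0],[1.6,0,-0.1,12.3,0],[1.6,0,-0.1,12.3,0]]}}

```text
time: 19.7
tool_pos: [0.5936, -0.1541, 0.0427]
tcp_rot: [0.608, 3.081, -0.0]
wrist_force: [0.2, 0.2, -3.0]
width: 0.298
grip_force: 39.7
```

>>> {"op": "step_arm", "data": {"motion": [[1.6,0,0,0.1,0],[1.6,0,0,0.1,0],[1.6,0,0,0.2,0],[1.6,0,0,0.2,0],[1.6,0,0,0.2,0]]}}

```text
time: 20.2
tool_pos: [0.5929, -0.1539, 0.0398]
tcp_rot: [-0.608, -3.082, -0.0]
wrist_force: [-0.3, -0.3, -2.1]
width: 0.299
grip_force: 39.7
```

>>> {"op": "step_arm", "data": {"motion": [[1.6,0,0,0.1,0],[1.6,0,0,0.1,0],[1.6,0,0,0.1,0]]}}

```text
time: 20.5
tool_pos: [0.5934, -0.154, 0.0394]
tcp_rot: [0.608, 3.081, -0.0]
wrist_force: [-0.9, 0.6, 1.3]
width: 0.299
grip_force: 40.1
```

Touching. I'll release and retreat.

>>> {"op": "step_arm", "data": {"motion": [[1.6,0,0,0.05,0],[2.8,0,0,0.05,0],[3.2,0,0,0.05,0],[3.8,0,0,0.05,0],[4.5,0,0,0.05,0],[5,0,0,0.05,0],[5,0,0,0.05,0],[5,0,0,-2,0],[5,0,0,-5,0],[5,0,0,-9,0],[5,0,0,-13,0],[5,0,0,-13,0],[5,0,0,-13,0]]}}

```text
time: 21.8
tool_pos: [0.5941, -0.1542, 0.1707]
tcp_rot: [0.608, 3.079, -0.001]
wrist_force: [0.2, -0.1, -1.0]
width: 0.589
grip_force: 0.0
```

```bash
python3 -c "
from h import *
shift((.5815,.0215,.165))
p,d=snap('side'); cv2.imwrite('pics/s8.png',cv2.resize(p[100:300,280:520,::-1],None,fx=2.5,fy=2.5))"
```

```text
[ 0.5941 -0.1542  0.1707] w 0.589 g 0.0 q [-0.29  0.16  1.77 -0.    1.2  -1.48] t 21.8 zaxis [ 0.003 -0.001 -1.   ]
(0.5815, 0.0215, 0.165) [ 7.85 15.77  0.55]
```

View pics/s8.png

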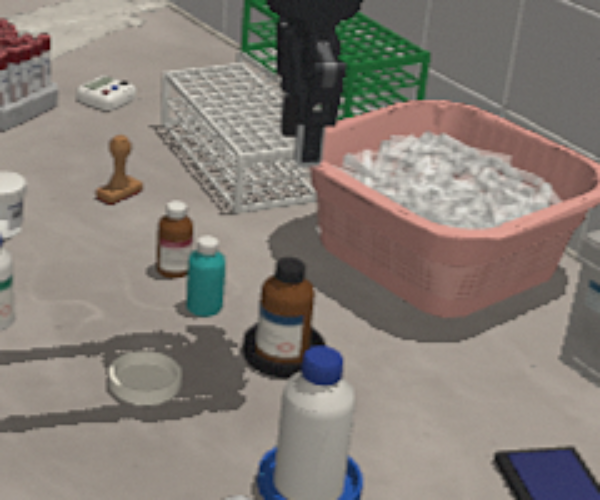

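The black-cap bottle stands upright in the black holder (crop (285,330)). Next is the white-cap bottle, with a narrow opening because the turquoise decoy is near.

>>> {"op": "step_arm", "data": {"motion": [[3.8,7.9,15.8,0.5,0],[3.8,7.9,15.8,0.5,0],[3.8,7.9,15.8,0.5,0],[3.8,7.9,15.8,0.5,0],[3.8,7.9,15.8,0.5,0],[3.8,7.9,15.8,0.5,0],[3.8,7.9,15.8,0.5,0],[3.8,7.9,15.8,0.5,0]]}}

```text
time: 22.65
tool_pos: [0.5798, 0.021, 0.1633]
tcp_rot: [-0.611, -3.081, 0.001]
wrist_force: [0.7, 1.0, 0.9]
width: 0.438
grip_force: 0.0
```

```bash
python3 -c "
from h import *
shift((.581,.0215,.021))"
```

```text
[0.5798 0.021  0.1633] w 0.438 g 0.0 q [-0.01  0.11  1.85 -0.    1.19 -1.19] t 22.65 zaxis [-0.001 -0.    -1.   ]
(0.581, 0.0215, 0.021) [-0.1   0.1  14.23]
```

>>> {"op": "step_arm", "data": {"motion": [[3.8,-0.1,0.1,3,0],[3.8,-0.1,0.1,7,0],[3.8,-0.1,0.1,10,0],[3.8,-0.1,0.1,11.5,0],[3.8,-0.1,0.1,12.2,0],[3.8,-0.1,0.1,12.2,0],[3.8,-0.1,0.1,12.2,0]]}}

```text
time: 23.35
tool_pos: [0.5829, 0.0226, 0.0435]
tcp_rot: [0.608, 3.079, 0.001]
wrist_force: [-0.3, 0.2, -0.7]
width: 0.445
grip_force: 0.0
```

```bash
python3 -c "
from h import *
shift((.581,.0215,.021))
p,d=snap('side'); cv2.imwrite('pics/s9.png',cv2.resize(p[130:240,300:420,::-1],None,fx=5,fy=5))"
```

```text
[0.5829 0.0226 0.0435] w 0.445 g 0.0 q [-0.    0.23  1.95 -0.    0.96 -1.18] t 23.35 zaxis [ 0.003 -0.    -1.   ]
(0.581, 0.0215, 0.021) [ 0.14 -0.17  2.25]
```

View pics/s9.png

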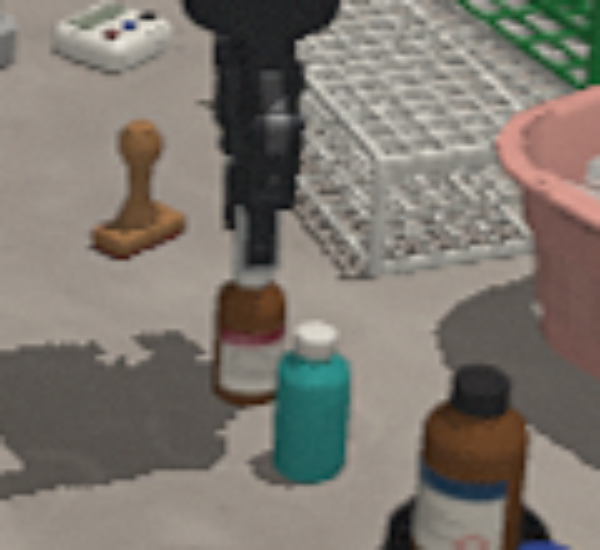

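The fingers are around the white cap (crop (255,260)) and clear of the turquoise bottle (315,400). I'll lower 2 cm and grip.

>>> {"op": "step_arm", "data": {"motion": [[3.8,0.1,-0.1,1,0],[3.8,0.1,-0.1,1.7,0],[3.8,0.1,-0.1,2.1,0],[3.8,0.1,-0.1,2.1,0],[2.8,0.1,-0.1,2.1,0],[2.4,0.1,-0.1,2.1,0],[2,0.1,-0.1,2.1,0],[1.6,0.1,-0.1,2.1,0],[1.2,0.1,-0.1,2.1,0],[1.0,0.1,-0.1,2.1,0],[1.0,0.1,-0.1,2.1,0],[1.0,0.1,-0.1,2.1,0]], "force": 30}}

```text
time: 24.6
tool_pos: [0.5803, 0.0224, 0.0212]
tcp_rot: [0.608, 3.081, 0.0]
wrist_force: [-0.1, 1.1, 1.9]
width: 0.222
grip_force: 29.4
```

>>> {"op": "step_arm", "data": {"motion": [[1,0,0,-0.5,0],[1,0,0,-1.5,0],[1,0,0,-3,0],[1,0,0,-5,0],[1,0,0,-7.5,0],[1,0,0,-10,0],[1,0,0,-11.5,0],[1,0,0,-12,0],[1,0,0,-12,0],[1,0,0,-12,0]]}}

```text
time: 25.6
tool_pos: [0.5791, 0.0223, 0.1398]
tcp_rot: [-0.608, -3.08, 0.001]
wrist_force: [-0.3, -0.3, -0.9]
width: 0.22
grip_force: 29.3
```

```bash
python3 -c "
from h import *
shift((.46,-.1366,.141),(.46,-.1366,.0252))"
```

```text
[0.5791 0.0223 0.1398] w 0.22 g 29.3 q [-0.    0.13  1.87 -0.    1.15 -1.19] t 25.6 zaxis [-0.002 -0.    -1.   ]
(0.46, -0.1366, 0.141) [  4.98 -19.22  -0.1 ]
(0.46, -0.1366, 0.0252) [  4.96 -19.21  11.48]
```

>>> {"op": "step_arm", "data": {"motion": [[1,0.4,-1.5,0,0],[1,1.1,-4.2,0,0],[1,2,-7.6,0,0],[1,2.9,-11,0,0],[1,3.8,-14.4,0,0],[1,4.5,-17.2,0,0],[1,4.9,-18.7,0,0],[1,5,-19.2,0,0],[1,5,-19.2,0,0],[1,5,-19.2,0,0],[1,5,-19.2,0,0]]}}

```text
time: 26.7
tool_pos: [0.4611, -0.1357, 0.1407]
tcp_rot: [-0.607, -3.082, -0.0]
wrist_force: [-0.5, -0.0, -0.3]
width: 0.221
grip_force: 29.5
```

```bash
python3 -c "
from h import *
shift((.46,-.1366,.0252))
p,d=snap('side'); cv2.imwrite('pics/s10.png',cv2.resize(p[130:330,280:520,::-1],None,fx=2.5,fy=2.5))"
```

```text
[ 0.4611 -0.1357  0.1407] w 0.221 g 29.5 q [-0.34 -0.07  2.07  0.    1.14 -1.52] t 26.7 zaxis [-0.  0. -1.]
(0.46, -0.1366, 0.0252) [ 0.06 -0.12 11.55]
```

View pics/s10.png

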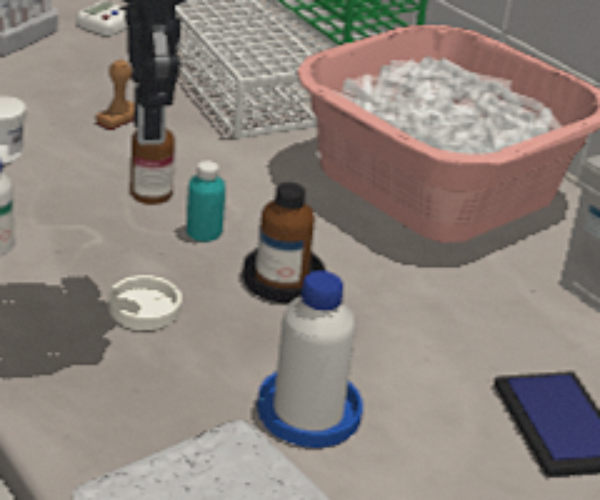

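The white-cap bottle hangs upright over the white holder (crop (145,302)). I'll lower it.

>>> {"op": "step_arm", "data": {"motion": [[1,0.1,-0.1,1,0],[1,0.1,-0.1,3,0],[1,0.1,-0.1,6,0],[1,0.1,-0.1,8.5,0],[1,0.1,-0.1,10,0],[1,0.1,-0.1,10.8,0],[1,0.1,-0.1,11.2,0],[1,0.1,-0.1,11.3,0],[1,0.1,-0.1,11.4,0],[1,0.1,-0.1,11.4,0],[1,0.1,-0.1,11.4,0]]}}

```text
time: 27.85
tool_pos: [0.4601, -0.1371, 0.0276]
tcp_rot: [0.608, 3.081, -0.0]
wrist_force: [0.0, 0.7, -0.6]
width: 0.219
grip_force: 29.5
```

>>> {"op": "step_arm", "data": {"motion": [[1,0,0,0.1,0],[1,0,0,0.1,0],[1,0,0,0.1,0]]}}

```text
time: 28.15
tool_pos: [0.4595, -0.1369, 0.026]
tcp_rot: [0.608, 3.082, -0.0]
wrist_force: [0.4, -1.1, -0.9]
width: 0.223
grip_force: 29.5
```

>>> {"op": "step_arm", "data": {"motion": [[1,0,0,0.1,0],[1,0,0,0.1,0],[1,0,0,0.1,0]]}}

```text
time: 28.45
tool_pos: [0.4598, -0.1369, 0.0252]
tcp_rot: [0.608, 3.082, 0.0]
wrist_force: [-0.1, 0.5, 2.2]
width: 0.221
grip_force: 29.7
```

>>> {"op": "step_arm", "data": {"motion": [[1,0,0,0.05,0],[1,0,0,0.05,0],[1,0,0,0.05,0]]}}

```text
time: 28.75
tool_pos: [0.46, -0.137, 0.0252]
tcp_rot: [0.608, 3.081, -0.0]
wrist_force: [-2.4, 1.0, 6.7]
width: 0.221
grip_force: 30.2
```

Seated. I'll release and retreat.

>>> {"op": "step_arm", "data": {"motion": [[2,0,0,0,0],[2.4,0,0,0,0],[2.8,0,0,0,0],[3.4,0,0,0,0],[4,0,0,0,0],[4.5,0,0,0,0],[4.5,0,0,0,0],[4.5,0,0,-2,0],[4.5,0,0,-5,0],[4.5,0,0,-9,0],[4.5,0,0,-14,0],[4.5,0,0,-16,0],[4.5,0,0,-16,0],[4.5,0,0,-16,0]]}}

```text
time: 30.15
tool_pos: [0.4595, -0.1369, 0.1844]
tcp_rot: [0.608, 3.081, -0.0]
wrist_force: [0.2, -0.3, -0.5]
width: 0.528
grip_force: 0.0
```

```bash
python3 -c "
from h import *
shift()
p,d=snap('side'); cv2.imwrite('pics/s11.png',p[:,:,::-1])"
```

```text
[ 0.4595 -0.1369  0.1844] w 0.528 g 0.0 q [-0.34 -0.11  2.02 -0.    1.23 -1.52] t 30.15 zaxis [ 0.001 -0.    -1.   ]
```

View pics/s11.png

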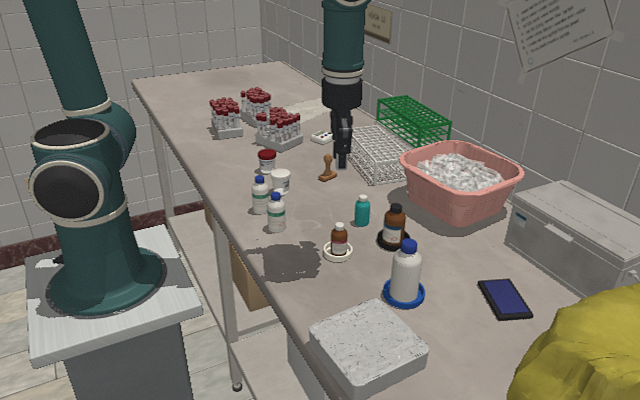

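All three bottles stand upright in their own holders: blue (405,275), black (394,228), white (339,243). The cups and the stamp have not moved, and the gripper is clear.

```bash
python3 -c "
from h import *
print(bot.finish_job())"
```

```text
the job is handed in; nothing more can be done
None
```

The job is handed in: all three bottles stand upright in their matching holders (blue, then black, then white), the cups and stamp were not touched, and it took about 30 s of the 93 s allowed.

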